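Set a connector plate overhanging its fitting block

TASK

The flat aluminium plate on the low black-topped block must stick out over the block's end edge on the robot's left so that its tab can be bolted later: with the fingertips push it along the block until the line scored across it lies right over that edge (30 mm of plate hanging out), square to the edge and not hanging over the block's sides. Only push or slide the plate, never lift or tip it, and leave the other things on the bench where they are; finish with the hand clear.

Things in the scene. Friction and masses are not known exactly. Their poses are not given: they have to be found in the camera images.
- plate: Loose flat aluminium plate, 70 mm (its x) by 110 mm (its y) by 8 mm thick, about 0.17 kg (varies 0.7 to 1.4 times), lying on the block. Origin: centre of its underside; z up. Its +y end is the tab: a 12 mm bolt hole 40 mm from the origin and a dark line scored straight across at y = +25 mm, that is 30 mm from the tab's end (y = +55 mm). The plain trailing end is at y = -55 mm. It starts wholly on the block, its tab end short of the edge, turned up to 0.3 rad from square.
- plate_line (a point): Middle of the scored line on the plate's upper face: 25 mm along plate +y from the plate's centre, 8 mm above its underside. Axes as the plate's.
- block: Fixed low fitting block, bolted down: black phenolic top board on grey steel channel sides, 120 mm (its x) by 200 mm (its y), top flat and smooth at 50 mm above the bench. Origin: centre of its underside on the bench; z up. Its +y edge (y = +100 mm, facing the robot's left, towards the power supplies) is the edge the plate is to overhang; below it is open down to the bench. Nothing stands on the top but the plate; the board's screw heads are flush.
- block_edge (a point): Middle of that +y edge of the block, on its top face (50 mm above the bench). Axes as the block's: y points straight out over the edge, x along the edge.
- capacitor: Brown upright capacitor can, 35 mm across, 58 mm tall, standing loose on the bench to the left of the block; origin at the centre of its underside. Leave alone.
- heat_sink: White finned heat sink, 36x44x20 mm, loose on the bench to the left of the block (it and the capacitor may stand either way round); origin at the centre of its underside. Leave alone.
- tape_roll: Grey roll of tape lying flat, 62 mm across, 18 mm tall, loose on the bench to the left of the block; origin at the centre of its underside. Leave alone.
- side_cutters: Side cutters with dark blue handles, 46x121x10 mm, lying loose on the bench beyond the block; origin at the centre of the underside. Leave alone.

How it is judged:
By the outcome, as a careful person would: the job done as asked, in the order asked, and still so for the second after the job is handed in, with the robot touching nothing.
It also fails if it takes over 40 s, if anything falls off the work surface, if the arm or the gripper's body presses on something with over 40 N, if the wrist force passes 120 N, or if a joint passes its speed limit or range.

ROBOT

A 6-joint arm with a two-finger parallel gripper is mounted at the origin on a cart in front of the work surface, level with it; the furniture and walls round the work are solid. World frame = base frame: x ahead of the robot, y to its left, z up, the work surface at z = 0. Lengths are in mm, angles in rad, forces in N, time in s.
With the tool pointing down it reaches from about 325 to 850 mm from the base axis. Payload 15.5 kg.
Tool frame: the origin (TCP) lies on the centre line of the jaws, within the pads' length; the fingertips stand 11 mm ahead of it and the grasp point (between the pads) lies 8 mm behind it; z points along the fingers, y is the line along which they close (so a half turn about z gives the same grasp; the last joint's range is limited). The gripper opens to 91 mm and grips with 3 to 60 N. Pads are 32 mm wide; open, the fingers measure 118 mm over their backs; the gripper's body (76 mm by 178 mm) begins 60 mm behind the grasp point.
Start: joints at [-0.096, 0.494, 1.345, -0, 1.302, -0.096], TCP at [625.001, 0.003, 224.915] pointing down, gripper open.
Joint ranges: [-2.91, 2.91], [-0.82, 2.16], [0.22, 2.67], [-1.22, 4.37], [0.12, 2.79], [-3.08, 3.08]. Speed limits (rad/s): [1.89, 1.89, 2.57, 3.01, 3.01, 3.01].

INTERFACE

Orientations are given as a unit quaternion [x, y, z, w].
In Python, from workcell import get_obs, camera, arm gives the robot as it stands. The module is installed in compiled form; this text tells all that it offers.
- The arm moves only by the tool carry_out, never from a script. Its argument "series" is text: rows parted by semicolons, each of 4 numbers parted by spaces: the shift along the tool's x, y, z in m, then the turn about the tool's z in rad. In form: dx dy dz yaw; .... A call has 1 to 12 rows; each row shifts and turns the commanded pose from where the row before left it, along the tool's axes as they then stand; what a row does not reach is not made up. A row lasts 1/12 s, in which the tool goes at most 41.7 mm and 7.16 degrees, less where a joint would pass 70% of its speed; a pose out of reach is approached as far as the arm can. A call is refused whole if a number of a shift passes 0.0417 or a number of a turn 0.125, either way. A call with a gripper value outside its range is refused whole. "claw" is the finger opening in m, from 0 to 0.0912, set as the call begins (left out, the last holds). The fingers move at their own pace and stop on an object; "squeeze" is the grip in N (left out, the last holds). Time passes only in rows, so rows that do not move let the fingers close. It gives the time, the measured TCP pose, the force, the opening and the grip force at its end, in the units of the state.
- get_obs(): the state, without advancing time (a new reading comes with each control period).
- camera(name): name is "scene" or "side" or "wrist"; returns a dict with "frame" (480x640x3 uint8, red, green, blue), "fx", "fy", "cx", "cy" (pixels), "origin" and "rotation" of the camera in the world. Camera axes: x right, y up, looking along -z (the intrinsics and any distortion apply to the point x, -y, -z); pixel columns grow to the right and rows downward; lengths in mm; the calibration is good to about 2 mm. A picture is of the moment at which its call begins. There is no depth.
- arm.sign_off(): hands the job in; it is judged then, once.
The state is a dict: "clock": time; "joint_positions": joint angles; "qvel": joint speeds; "effort": joint torques, N m; "eef_pos": TCP position; "tool_rot": TCP orientation; "contact_force": force on the tool from outside, world axes, zero at the start; "wrist_torque": the same for the moment, N m; "gripper_width": finger opening in mm; "finger_force": force on a finger pad.
Only numpy, scipy, OpenCV 4.12 (cv2) and the standard library are available. Lean on these libraries where they do the work, as an engineer would, in place of code of your own. Each camera call takes 0.05 s, during which the arm holds its last target. There are 200 camera calls.

## Working session

There is one attempt and no reset: what is moved stays moved. The work goes in short steps, Python scripts to look and compute and a tool call to move; the robot and the scene stay as the last step left them, time stands still between calls to the robot, and variables do not carry over. Pictures are saved under pics/ and viewed, at most 13 in all, crops included, and the job is handed in when it is done.

Besides the shell and the picture viewer there is one more tool, called by a JSON object that holds its "op" and its "data". carry_out: Moves the arm, as the interface text tells. Its arguments: {"type":"object","properties":{"series":{"type":"string"},"claw":{"type":"number"},"squeeze":{"type":"number"}},"required":["series"]}

```bash
mkdir -p pics
cat > h.py <<'E'
import numpy as np, cv2
from workcell import get_obs, camera, arm
from scipy.spatial.transform import Rotation as R
def rot(c):
    r=np.array(c["rotation"],float)
    return r if r.shape==(3,3) else R.from_quat(r).as_matrix()
def snap(n,f):
    c=camera(n); cv2.imwrite(f"pics/{f}.png",np.ascontiguousarray(c["frame"][:,:,::-1]))
    np.save(f"pics/{f}.npy",{k:c[k] for k in c if k!="frame"},allow_pickle=True); return c
def load(f): return np.load(f"pics/{f}.npy",allow_pickle=True).item()
def px2w(c,u,v,z):
    d=rot(c)@np.array([(u-c["cx"])/c["fx"],-(v-c["cy"])/c["fy"],-1]); o=np.array(c["origin"],float)
    return o+d*(z-o[2])/d[2]
def w2px(c,p):
    q=rot(c).T@(np.array(p,float)-c["origin"]); return c["cx"]+c["fx"]*q[0]/-q[2], c["cy"]-c["fy"]*q[1]/-q[2]
E
python3 - <<'E'
from h import *
for n in("scene","wrist"):
    c=snap(n,n+"0"); print({k:c[k] for k in c if k!="frame"})
o=get_obs();print(o)
E
```

```text
{'fx': 482.4878297779148, 'fy': 482.4878297779148, 'cx': 317.5622359859906, 'cy': 245.0765359206819, 'origin': array([ 153.83073582, -353.08714825,  691.00834796]), 'rotation': array([ 0.35296961, -0.11771683, -0.3086979 ,  0.87536325])}
{'fx': 351.6898376061823, 'fy': 351.6898376061823, 'cx': 318.2832566093164, 'cy': 244.19299814725113, 'origin': array([623.65453084,  79.21482246, 383.76046551]), 'rotation': array([-1.39361175e-01,  1.34409281e-03,  2.33273392e-04,  9.90240679e-01])}
{'clock': 0.1, 'joint_positions': array([-9.54694919e-02,  4.94085505e-01,  1.34605116e+00, -1.46838799e-05,
        1.30248490e+00, -9.54993567e-02]), 'qvel': array([ 0.00101609,  0.00018875, -0.00125689, -0.00163097,  0.00077033,
       -0.00037069]), 'effort': array([ 1.53078610e-03, -8.80241275e+01, -3.82546771e+01,  7.07121310e-02,
        4.82549379e-02, -5.43761678e-05]), 'eef_pos': array([6.24684579e+02, 4.76135873e-02, 2.24426081e+02]), 'tool_rot': array([ 7.07094750e-01,  7.07118625e-01, -3.32897054e-04, -3.92297054e-04]), 'contact_force': array([-0.16802564,  0.55931362, -0.45697983]), 'wrist_torque': array([ 0.00210671,  0.03638087, -0.01292738]), 'finger_force': 0.0, 'gripper_width': 91.37109602941219}
```

View pics/scene0.png

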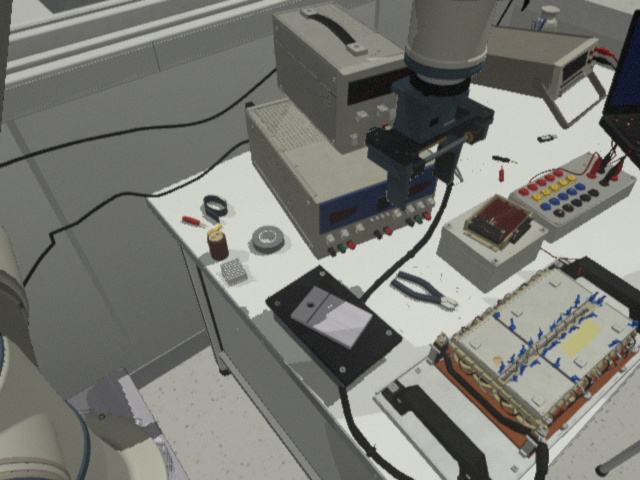

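View pics/wrist0.png

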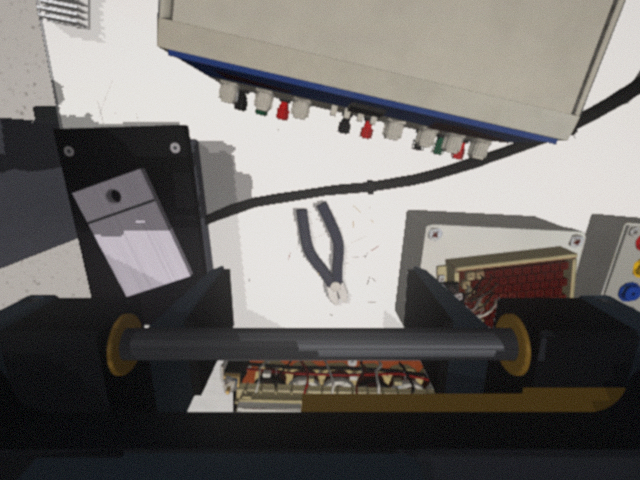

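The block's +y edge runs at wrist pixels (56,129)–(187,126). The plate corners are at about (73,193), (144,168), (192,275) and (127,297), with the tab towards the edge. The capacitor, heat sink and tape lie further left.

```bash
cat >> h.py <<'E'
def fit(P,top=True):
    tl,tr,br,bl=P; y=((tl+tr)-(bl+br)); x=((tr+br)-(tl+bl))
    return sum(P)/4, np.arctan2(-y[0],y[1]), np.linalg.norm(y)/2,np.linalg.norm(x)/2
E
python3 - <<'E'
from h import *
w=load("wrist0");s=load("scene0")
P=[px2w(w,*p,58)[:2] for p in[(73,193),(144,168),(192,275),(127,297)]]
print("plate w",fit(P))
B=[px2w(w,*p,50)[:2] for p in[(56,129),(187,126)]];print("edge w",B)
P=[px2w(s,*p,58)[:2] for p in[(315,286),(369,318),(341,349),(304,314)]];print(P)
# scene: block corners left(267,301) top(320,267) right(401,337) bottom(345,383 )
B=[px2w(s,*p,50)[:2] for p in[(267,301),(320,267),(401,337),(345,383)]];print("block s",B,fit(B))
i=cv2.imread("pics/scene0.png")[255:395,255:410];cv2.imwrite("pics/c1.png",cv2.resize(i,None,fx=4,fy=4,interpolation=2))
E
```

```text
plate w (array([446.87539593,  -5.92345995]), np.float64(0.31422461939213814), np.float64(109.59726245029562), np.float64(72.32608967592724))
edge w [array([385.57540275,  91.53801148]), array([504.41103496,  94.10788647])]
[array([462.444621  ,  52.70928423]), array([488.55002202, -52.05162716]), array([417.5548099 , -66.98736922]), array([413.30196406,  18.94395398])]
block s [array([384.90872648,  83.10216151]), array([499.73967909,  85.83453354]), array([ 507.02497448, -105.65188172]), array([ 388.83453184, -109.77600103])] (array([445.12697797, -11.62279693]), np.float64(0.029159614789049212), np.float64(192.2640225356573), np.float64(116.56112357899325))
```

View pics/c1.png

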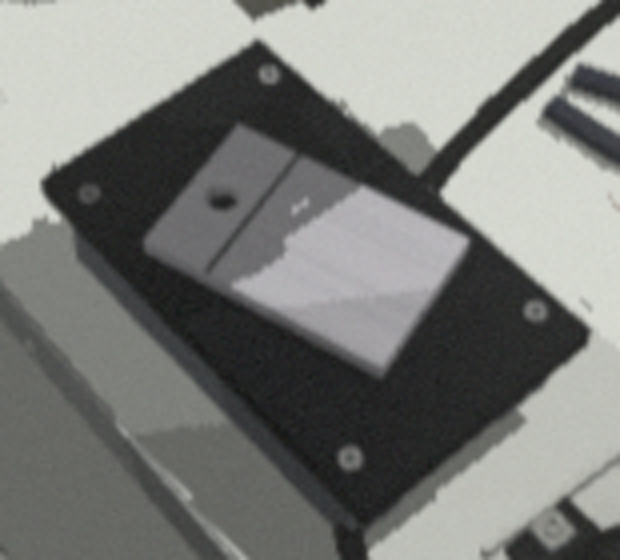

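The crop shows the block corners and plate corners clearly, so I'll refine both poses from it.

Run:
```python
from h import *
s=load("scene0");f=lambda L,z:[px2w(s,255+a/4,255+b/4,z)[:2] for a,b in L]
B=f([(42,187),(260,40),(590,335),(360,530)],50);print(np.round(B,1),fit(B))
P=f([(145,245),(238,122),(470,240),(380,372)],58);print(np.round(P,1),fit(P))
w=load("wrist0");print([np.round(px2w(w,*p,50)[:2],1) for p in[(69,151),(174,147)]],[np.round(s,1) for s in f([(90,193),(268,74),(536,311),(349,458)],50)])
```

```text
[[ 382.1   83.4]
 [ 502.7   89.5]
 [ 506.6 -109.3]
 [ 384.3 -115.1]] (array([443.89685693, -12.88600197]), np.float64(0.015187560614284435), np.float64(198.67272062107443), np.float64(121.57954034088962))
[[394.9  28.3]
 [462.5  54.1]
 [496.8 -51.3]
 [429.2 -74.2]] (array([445.83638778, -10.78751965]), np.float64(0.3189863814218892), np.float64(109.45714920465302), np.float64(71.83251155713538))
[array([393.6,  72.3]), array([490.6,  75.9])] [array([395.8,  68.3]), array([493.1,  72. ]), array([498.1, -88.4]), array([399.8, -90.9])]
```

{"op": "carry_out", "data": {"series": "-0.0174 -0.0308 0 0; -0.0174 -0.0308 0 0; -0.0174 -0.0308 0 0; -0.0174 -0.0308 0 0; -0.0174 -0.0308 0 0; 0 0 0 -0.105; 0 0 0 -0.105; 0 0 0 -0.106; 0 0 0.035 0; 0 0 0.035 0; 0 0 0.03 0; 0 0 0 0", "claw": 0.045, "squeeze": 20}}

```text
clock: 1.1
eef_pos: [468.2, -86.2, 120.7]
tool_rot: [0.587, 0.81, -0.001, -0.004]
contact_force: [-3.2, 0.4, -0.4]
gripper_width: 45.4
finger_force: 0.0
```

Run:
```python
from h import *
snap("wrist","wrist1");o=get_obs();print(o["eef_pos"],R.from_quat(o["tool_rot"]).as_matrix().round(3),o["gripper_width"],o["contact_force"],o["clock"])
```

```text
[469.28255565 -86.46460524 123.18869276] [[-0.311  0.95  -0.005]
 [ 0.951  0.311  0.002]
 [ 0.003 -0.004 -1.   ]] 44.90046086999565 [-0.44799879  0.32046537  0.94671828] 1.15
```

View pics/wrist1.png

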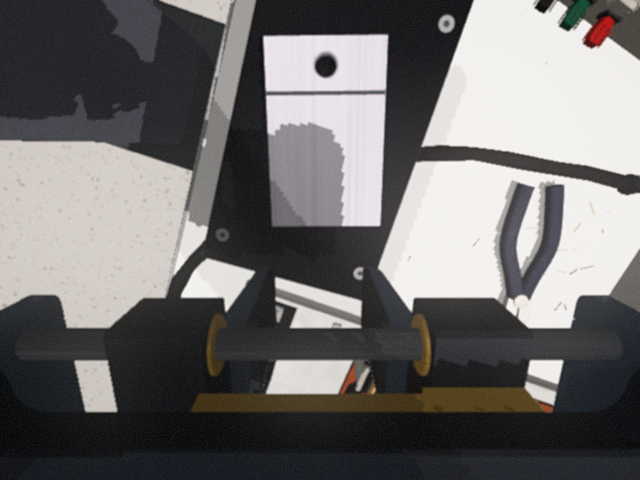

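The plate is now square in the wrist view, with corners (263,36), (388,34), (381,227), (271,227). The fingertips sit just behind its trailing end at row ~268.

Run:
```python
from h import *
w=load("wrist1");o=get_obs();print(o["eef_pos"])
P=[px2w(w,*p,58)[:2] for p in[(263,36),(388,34),(381,227),(271,227)]];print(np.round(P,1),fit(P))
c,a,_,_=fit(P);Rm=R.from_quat(o["tool_rot"]).as_matrix()
for p in P+[c]: print("tool frame",np.round(Rm[:2,:2].T@(p-o["eef_pos"][:2]),1))
B=[px2w(w,*p,50)[:2] for p in[(223,235),(359,273),(446,23)]];print(np.round(B,1))
```

```text
[469.28255565 -86.46460524 123.18869276]
[[394.3  34.8]
 [460.8  57.5]
 [496.7 -47.7]
 [429.  -69.9]] (array([445.21445251,  -6.32738878]), np.float64(0.3246823437701757), np.float64(110.73449075241159), np.float64(70.81076981309903))
tool frame [138.6 -33.6]
tool frame [139.4  36.7]
tool frame [28.3 38.2]
tool frame [ 28.2 -33.1]
tool frame [83.6  2. ]
[[399.1 -87.6]
 [495.8 -84.5]
 [491.2  75.5]]
```

{"op": "carry_out", "data": {"series": "0 0.002 0.03 0; 0 0 0.02 0; 0 0 0.010 0; 0 0 0 0; 0 0 0 0; 0 0 0 0"}}

```text
clock: 1.65
eef_pos: [473.9, -86.7, 66.6]
tool_rot: [0.587, 0.81, 0.0, 0.001]
contact_force: [0.2, 0.2, -0.7]
gripper_width: 45.2
finger_force: 0.0
```

Run:
```python
from h import *
o=get_obs();print(o["eef_pos"],o["contact_force"],o["clock"])
c=snap("side","side0")
cs=np.array([469,-86,53.]);u,v=w2px(c,cs);print(u,v,c["origin"])
i=cv2.imread("pics/side0.png");u,v=int(u),int(v);i=i[max(0,v-90):v+90,max(0,u-120):u+120];cv2.imwrite("pics/s0c.png",cv2.resize(i,None,fx=3,fy=3))
```

```text
[473.92119201 -86.67868828  66.55087856] [ 0.20330073  0.22763988 -0.67785501] 1.65
390.20899192239256 165.75306976133137 [293.83359642 589.50742684 711.70972041]
```

View pics/s0c.png

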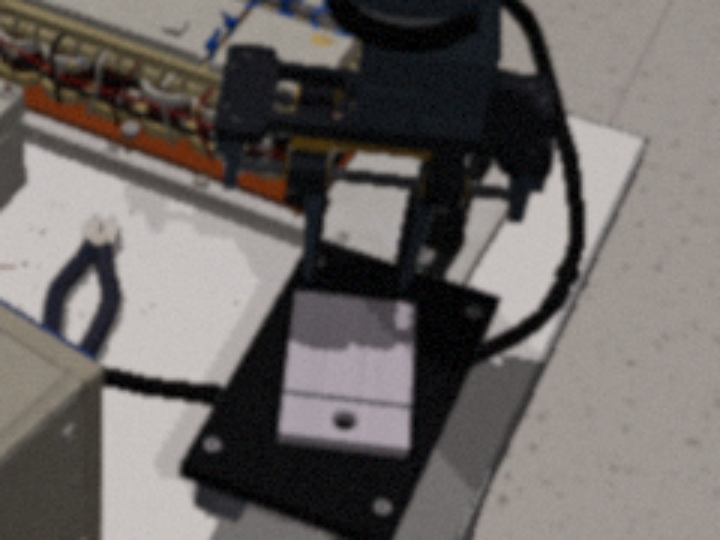

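{"op": "carry_out", "data": {"series": "0.004 0 0.0015 0; 0.004 0 0 0; 0.003 0 0 0; 0.003 0 0 0; 0.003 -0.0006 0 0.014; 0.003 -0.0006 0 0.014; 0.003 -0.0006 0 0.014; 0.003 -0.0006 0 0.014; 0.003 -0.0006 0 0.014; 0.003 -0.0006 0 0.014; 0.003 -0.0006 0 0.014; 0.003 -0.0006 0 0.014"}}

```text
clock: 2.7
eef_pos: [457.5, -50.9, 63.4]
tool_rot: [0.632, 0.775, 0.0, -0.0]
contact_force: [-0.4, -2.2, 1.1]
gripper_width: 45.3
finger_force: 1.0
```

Run:
```python
from h import *
snap("wrist","wrist2");o=get_obs();print(o["eef_pos"],o["contact_force"],o["clock"])
```

```text
[457.07689881 -50.5040382   63.37355154] [ 0.19607301 -0.53947611  0.63751034] 2.75
```

View pics/wrist2.png

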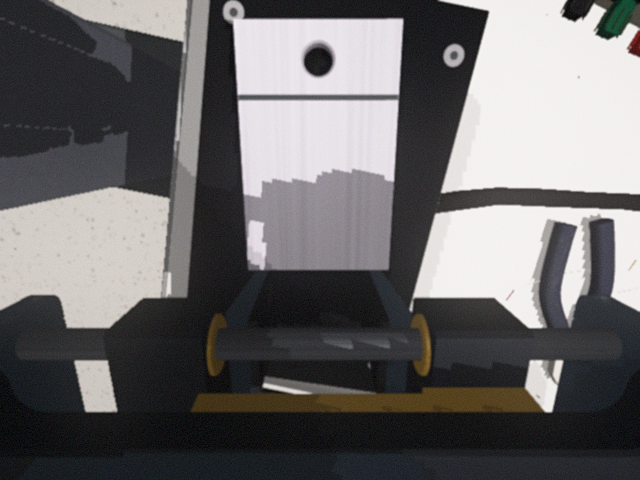

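The plate is flush against both fingertips, with its trailing end at row 270 and the line at row 97. The push force is about 2 N.

Run:
```python
from h import *
w=load("wrist2")
P=[px2w(w,*p,58)[:2] for p in[(234,19),(403,18),(390,270),(248,270)]];print(np.round(P,1),fit(P))
print([np.round(px2w(w,*p,50)[:2],1) for p in[(233,11),(453,55)]])
```

```text
[[396.4  67.8]
 [464.5  82.2]
 [487.5 -25.6]
 [418.2 -39.9]] (array([441.63852513,  21.13504554]), np.float64(0.20518229734692325), np.float64(110.04486490441288), np.float64(70.1509714935545))
[array([393.4,  72.8]), array([491.1,  75.4])]
```

{"op": "carry_out", "data": {"series": "0.003 0 0 0.0145; 0.003 0 0 0.0145; 0.003 0 0 0.0145; 0.003 0 0 0.0145; 0.003 0 0 0.0145; 0.003 0 0 0.0145; 0.003 0 0 0.0145; 0.003 0 0 0.0145; 0.003 0 0 0.0145; 0.003 0 0 0.0145; 0.003 0 0 0.0145; 0.002 0 0 0.0145"}}

```text
clock: 3.75
eef_pos: [453.1, -16.1, 63.4]
tool_rot: [0.697, 0.717, -0.0, -0.0]
contact_force: [-0.9, -0.3, 0.1]
gripper_width: 44.7
finger_force: 0.3
```

Run:
```python
from h import *
o=get_obs();print(o["eef_pos"],R.from_quat(o["tool_rot"]).as_matrix()[:,0],o["clock"])
snap("wrist","wrist3")
c=snap("side","side1")
u,v=map(int,w2px(c,[442,80,54]));print(u,v)
u0,v0=u-100,v-75;print("crop",u0,v0)
i=cv2.imread("pics/side1.png")[v0:v0+150,u0:u0+200];a=cv2.resize(i,None,fx=4,fy=4,interpolation=2);cv2.imwrite("pics/s1c.png",a)
```

```text
[453.10673265 -16.14909323  63.41377993] [-2.86904274e-02  9.99588345e-01  2.06264366e-05] 3.75
367 235
crop 267 160
```

View pics/s1c.png

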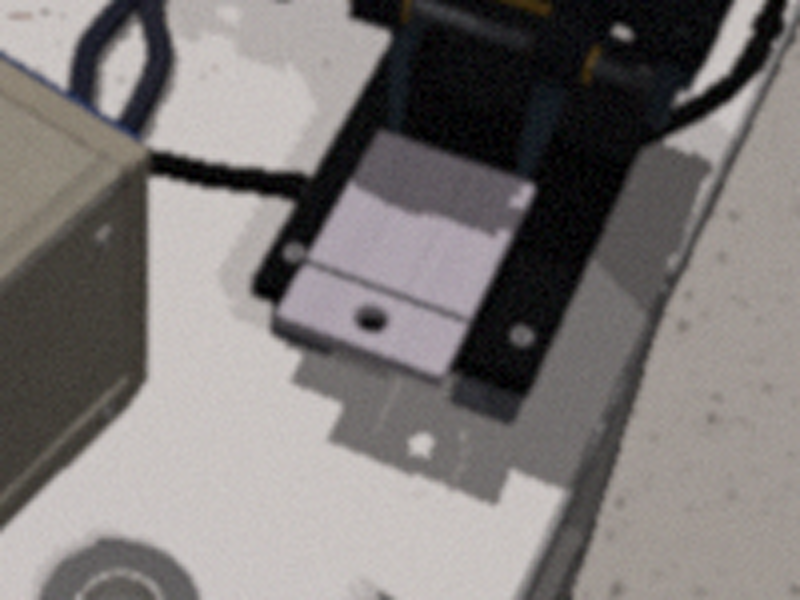

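The plate is square, with its tab now over the edge. The line runs from (305,262) to (467,320), and the block edge from (258,290) to (520,392). The plate sits a little towards +x.

Run:
```python
from h import *
c=load("side1");f=lambda L,z:[np.round(px2w(c,267+a/4,160+b/4,z)[:2],1) for a,b in L]
P=f([(443,378),(273,318),(382,131),(535,185)],58);print(P,fit(P))
print("line",f([(305,262),(467,320)],58)); print("edge",f([(257,290),(520,392)],50)); print("screws",f([(293,252),(522,335)],50))
i=cv2.imread("pics/wrist3.png")[0:330,130:530];cv2.imwrite("pics/w3c.png",cv2.resize(i,None,fx=1.8,fy=1.8,interpolation=2))
```

```text
[array([412.2, 110.4]), array([483. , 114.4]), array([485.1,   2.1]), array([416.5,   0.5])] (array([449.2 ,  56.85]), np.float64(0.028794919237109057), np.float64(111.14607505440758), np.float64(69.75621836080278))
line [array([483.8,  82.6]), array([414.7,  79.7])]
edge [array([497.2,  98.7]), array([384.4,  96.9])]
screws [array([492.7,  73.9]), array([393.9,  70.4])]
```

View pics/w3c.png

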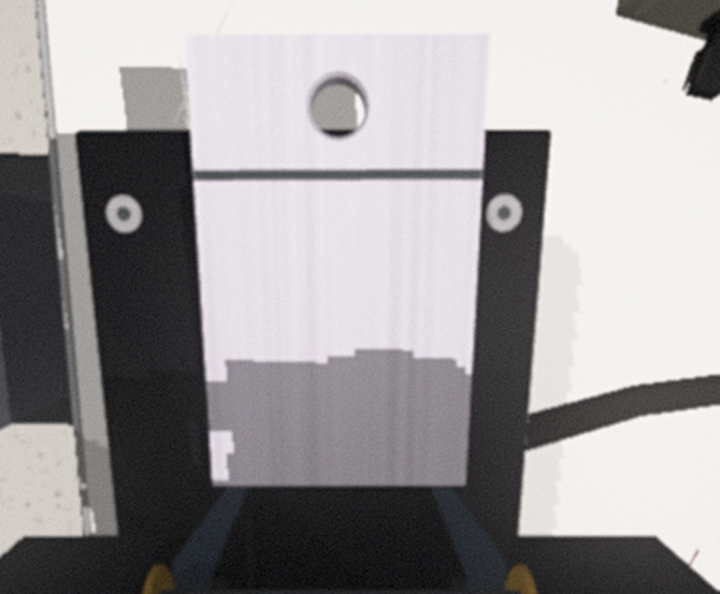

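The edge lies at crop row 131, level on both sides. The line is at row 175, parallel to it and short of it, and the plate sits inside both block sides.

Run:
```python
from h import *
w=load("wrist3");f=lambda a,b,z:px2w(w,130+a/1.8,b/1.8,z)[:2]
E=[f(79,131.5,50),f(550,130.5,50)];L=[f(194,175.5,58),f(482,174.5,58)];T=[f(188,35,58),f(489,34,58)];B=[f(212,486,58),f(467,486,58)]
d=(E[1]-E[0]);print("edge len",np.linalg.norm(d));d/=np.linalg.norm(d);n=np.array([-d[1],d[0]])
for nm,q in(("line",L),("tab",T),("trail",B)): print(nm,[round(float((p-E[0])@n),1) for p in q],[round(float((p-E[0])@d),1) for p in q])
print(np.arctan2(d[1],d[0]),get_obs()["eef_pos"],get_obs()["contact_force"])
```

```text
edge len 117.36748258689434
line [-11.2, -11.1] [29.7, 99.4]
tab [18.7, 18.8] [30.3, 99.2]
trail [-91.0, -91.1] [29.5, 100.1]
0.030405700559438198 [453.12507004 -16.18784565  63.41138281] [ 0.68081406 -0.13410058  0.02163073]
```

{"op": "carry_out", "data": {"series": "0.002 0 0 0; 0.002 0 0 0; 0.002 0 0 0; 0.002 0 0 0; 0 0 0 0; 0 0 0 0"}}

```text
clock: 4.35
eef_pos: [452.9, -8.4, 63.4]
tool_rot: [0.696, 0.718, 0.0, -0.0]
contact_force: [-0.8, -0.4, -0.0]
gripper_width: 45.3
finger_force: 0.0
```

Run:
```python
from h import *
snap("wrist","wrist4");print(get_obs()["eef_pos"])
i=cv2.imread("pics/wrist4.png")[40:200,150:460];cv2.imwrite("pics/w4c.png",cv2.resize(i,None,fx=2.5,fy=2.5,interpolation=2))
```

```text
[452.95269419  -8.4537065   63.4196442 ]
```

View pics/w4c.png

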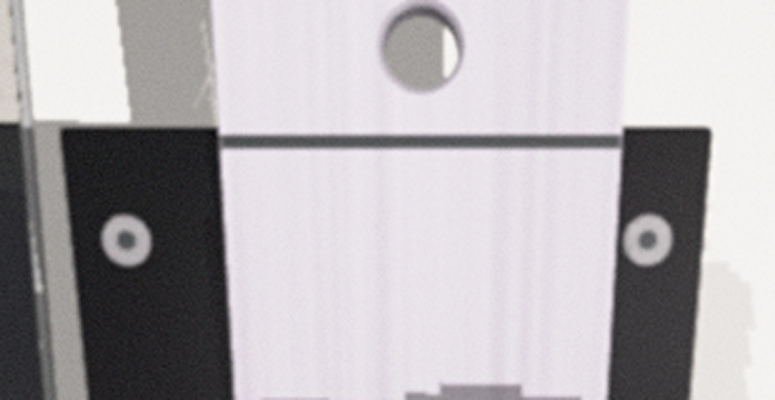

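The line is at crop row 141.5 and the edge at row 128.5, still parallel.

Run:
```python
from h import *
w=load("wrist4");f=lambda a,b,z:px2w(w,150+a/2.5-.3,40+b/2.5-.3,z)[:2]
E=[f(64,128.5,50),f(710,128.5,50)];L=[f(221,142,58),f(619,141.5,58)];S=[f(126,240,50),f(648,240,50)]
d=(E[1]-E[0]);print(np.linalg.norm(d));d/=np.linalg.norm(d);n=np.array([-d[1],d[0]])
for q in(L,S): print([round(float((p-E[0])@n),2) for p in q],[round(float((p-E[0])@d),1) for p in q])
print(w["origin"],E,R.from_quat(w["rotation"]).as_euler("xyz"))
# subpixel rows from image columns
g=cv2.cvtColor(cv2.imread("pics/wrist4.png"),cv2.COLOR_BGR2GRAY).astype(float)
for a in(190,220,420): 
    s=np.diff(g[82:102,a-8 if a>400 else a:a+8 if a<400 else a+3].mean(1)); print("edge",a,82.5+np.argmin(s), s.round(0)[5:14])
for a in(260,380): print("line",a,g[88:106,a-10:a+10].mean(1).round(0))
```

```text
117.44685347195261
[-3.23, -3.15] [30.1, 99.4]
[-19.38, -19.36] [9.5, 107.6]
[449.38776898  70.77167017 222.82452402] [array([383.43618017,  91.55348956]), array([500.82975626,  95.09067529])] [-0.27963476  0.00157326  0.03032906]
edge 190 90.5 [-11. -48. -56. -60. -37.  -3.   3.  -0.   1.]
edge 220 90.5 [  1.  -5. -28. -58. -42.  -0.   4.  -1.   2.]
edge 420 90.5 [ -0.  -5. -50. -88. -52.   0.   3.   1.   0.]
line 260 [229. 230. 229. 231. 229. 199. 132.  86.  82.  85. 107. 171. 221. 231.
 229. 230. 229. 229.]
line 380 [228. 228. 228. 229. 227. 198. 133.  92.  89.  91. 114. 173. 221. 229.
 229. 228. 228. 228.]
```

{"op": "carry_out", "data": {"series": "0.0012 0 0 0; 0.0012 0 0 0; 0.001 0 0 0; 0 0 0 0; 0 0 0 0; 0 0 0 0"}}

```text
clock: 4.9
eef_pos: [452.8, -5.1, 63.4]
tool_rot: [0.696, 0.718, 0.0, -0.0]
contact_force: [-0.1, 0.2, 0.3]
gripper_width: 45.3
finger_force: 0.0
```

Run:
```python
from h import *
snap("wrist","wrist5");w=load("wrist5")
g=cv2.cvtColor(cv2.imread("pics/wrist5.png"),cv2.COLOR_BGR2GRAY).astype(float)
def er(a,b,lo,hi):
    s=-np.diff(g[lo:hi,a:b].mean(1)).clip(max=0); k=int(s.argmax()); sl=slice(max(0,k-3),k+4); return lo+.5+(s[sl]*np.arange(len(s))[sl]).sum()/s[sl].sum()
def lr(a,b,lo,hi):
    s=(228-g[lo:hi,a:b].mean(1)).clip(20)-20; return (s*np.arange(lo,hi)).sum()/s.sum()
e=[er(185,225,90,112),er(408,425,90,112)]; l=[lr(250,270,90,112),lr(370,390,90,112)];print(e,l)
E=[px2w(w,205,e[0],50)[:2],px2w(w,416,e[1],50)[:2]];d=E[1]-E[0];d/=np.linalg.norm(d);n=np.array([-d[1],d[0]])
print([round(float((px2w(w,u,r,58)[:2]-E[0])@n),2) for u,r in zip((260,380),l)])
i=cv2.imread("pics/wrist5.png")[40:200,150:460];cv2.imwrite("pics/w5c.png",cv2.resize(i,None,fx=2.5,fy=2.5,interpolation=2))
```

```text
[np.float64(97.92305013927576), np.float64(98.1405169822663)] [np.float64(96.40315334407052), np.float64(96.4017199017199)]
[-0.28, -0.23]
```

View pics/w5c.png

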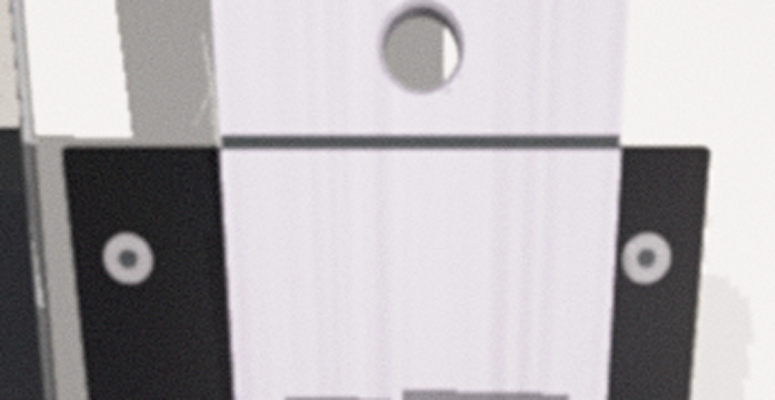

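The line is within 0.3 mm of the edge and parallel to it. I'm backing off and lifting clear.

{"op": "carry_out", "data": {"series": "-0.005 0 0 0; -0.01 0 0 0; -0.015 0 0 0; 0 0 -0.02 0; 0 0 -0.035 0; 0 0 -0.035 0; 0 0 -0.035 0; 0 0 -0.02 0; 0 0 0 0; 0 0 0 0"}}

```text
clock: 5.78
eef_pos: [454.3, -36.0, 209.4]
tool_rot: [0.697, 0.717, 0.001, 0.001]
contact_force: [-0.6, -0.5, -0.7]
gripper_width: 45.3
finger_force: 0.0
```

Run:
```python
from h import *
snap("wrist","wrist6");print(get_obs()["eef_pos"])
i=cv2.imread("pics/wrist6.png")[60:330,150:500];cv2.imwrite("pics/w6c.png",cv2.resize(i,None,fx=2.2,fy=2.2,interpolation=2))
```

```text
[453.61246119 -35.72117149 208.35491091]
```

View pics/w6c.png

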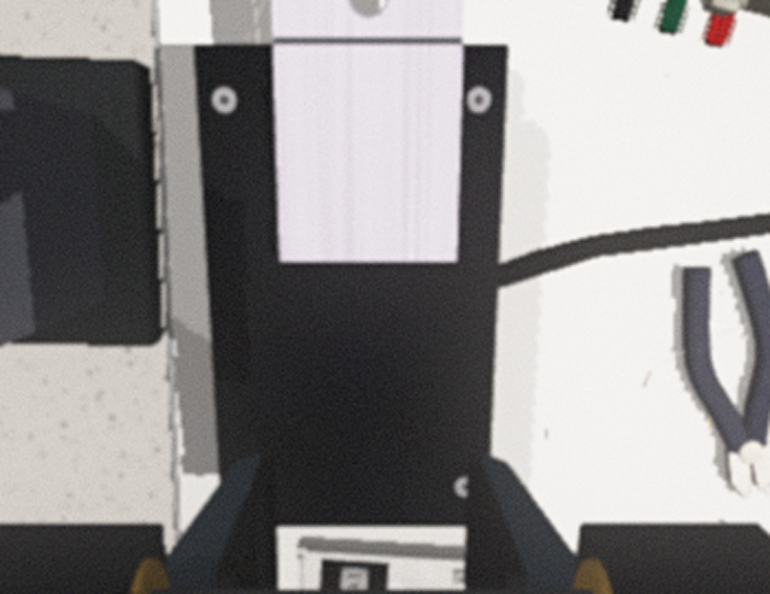

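The plate lies square, with its line (row 41) at the edge (row 45; the difference is height parallax). The trailing end is at row 262 and the hand is clear, so I'm handing it in.

```bash
python3 -c "
from h import *
print(arm.sign_off())"
```

```text
the job is handed in; nothing more can be done
None
```

The plate's scored line is within about 0.3 mm of the block's left edge by the wrist camera, square to it and inside both sides; nothing else was touched, the hand is clear, and the job was handed in at about 6 s.

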